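Back off the vice's knurled wheel

TASK

Slacken the small green bench vice so that the brass bush clamped in it comes free: roll a fingertip over the top of the knurled wheel at the vice's end, counter-clockwise as you face the wheel, stroke after stroke and with light pressure, until it has been backed off by two full turns but less than three. Do not pinch or pick up anything: the bush stays standing between the jaws, the other things on the table stay where they are, and the hand ends clear.

Things in the scene. Friction and masses are not known exactly. Their poses are not given: they have to be found in the camera images.
- vice: Base plate of the small green bench vice, bolted to the table (104 mm across its lugs, 11 mm high there). Origin on the table under the vice's centre; x runs along the screw from the knurled wheel to the fixed jaw, z up. Does not move.
- head: Green head of the vice (bed, fixed jaw, bearing block), carrying jaw and wheel on a rubber pad over the base. Axes as the base; origin 14 mm above the table. Bed top 32 mm above the table, jaw tops 72 mm, bearing block 70 mm high, 12 mm behind the wheel's rear face. Pressed down it gives about 3 N to start, then 1.5 N per mm, to a stop at 6 mm; it springs back.
- wheel_top (a point): Top middle of the knurled wheel's rim, 85 mm from the vice's origin towards -x, 80 mm above the table when untouched; axes as the head's, it does not turn with the wheel. The wheel is a steel disc of 26 mm radius, 22 mm thick (11 mm either side of this point), axis along x. The knurl grips by friction: pressed down 2 to 4 mm, the wheel turns with a finger stroked along y.
- wheel (a joint): Angle of the wheel, rad: 0 is fully tight; it starts between 0 and 0.6 and grows as it is loosened (counter-clockwise facing the wheel from outside): the top of the rim then moves towards the vice's +y. 6.28 is one turn; stop at 22. Friction of 0.03 N m keeps it where it is left. A brass index bar 9 mm wide lies across the rim, on top at angle 0.
- jaw (a joint): Opening of the moving jaw in m: follows the wheel, 4 mm per turn, 0 when tight.
- bush_mid (a point): Stepped brass bush, 24 mm diameter (upper part 16 mm), 56 mm tall, standing on the vice's bed (32 mm above the table) between the jaws; this point is on its axis half-way up. It is to stay there.
- wrench: Steel wrench 170 mm long lying to the vice's +y side, its origin under its middle; leave it alone.
- pot: Small black screw-top pot, 32 mm diameter and 48 mm tall, standing to the vice's -y side, origin under its centre; leave it alone.
- emery: Dark rubber sanding block 75 x 22 x 18 mm on the vice's -y side, origin under its centre; leave it alone.
- driver: Screwdriver 190 mm long with a red handle, lying on the left of the table; leave it alone.
There are look-alikes about, which are no part of the job. Leave any pink or purple look-alike of the vice alone.

How it is judged:
On the way, in this order (a step that is already met when the one before it is completed fails the run):
1. the fingers touch the wheel while it is still within its first turn (contact force between the fingers and head above 0.5 N and value of joint wheel below 6.28 rad), for 0.1 s.
2. the wheel passes one full turn (value of joint wheel above 6.28 rad).
3. the wheel reaches two full turns (value of joint wheel above 12.3 rad), for 0.1 s.
At the end, for the whole second after the job is handed in: The wheel rests at an angle between 12.3 and 19.5 rad (two full turns or more, less than three), and the bush stands upright on the vice's bed between the jaws (value of joint wheel between 12.3 and 19.5 rad and velocity of joint wheel between -0.1 and 0.1 rad/s and angle between bush_mid's own z axis and vertical below 0.25 rad and z of bush_mid in the frame of head between 0.04 and 0.052 m and distance of bush_mid from where it was at the start of the episode below 0.02 m); the robot touches nothing.
It fails at once if the bush is lifted, tipped or carried off (z of bush_mid in the frame of head above 0.056 m or angle between bush_mid's own z axis and vertical above 0.4 rad or distance of bush_mid from where it was at the start of the episode above 0.025 m).
It fails at once if the wheel is pressed harder than 45 N (contact force between the fingers and head above 45 N).
It fails at once if the wheel is turned three full turns or more (value of joint wheel above 19.6 rad).
It fails at once if the wrench, pot, sanding block or screwdriver is shifted by more than 25 mm (distance of any of wrench, pot, emery, driver from where it was at the start of the episode above 0.025 m).
It also fails if it takes over 64 s, if anything falls off the work surface, if the arm or the gripper's body presses on something with over 40 N, if the wrist force passes 120 N, or if a joint passes its speed limit or range.

ROBOT

A 6-joint arm with a two-finger parallel gripper is mounted at the origin on the work surface. World frame = base frame: x ahead of the robot, y to its left, z up, the work surface at z = 0. Lengths are in m, angles in rad, forces in N, time in s.
With the tool pointing down it reaches from about 0.325 to 0.9 m from the base axis. Payload 6.1 kg.
Tool frame: the origin (TCP) lies midway between the tips of the shut fingers; the grasp point (between the pads) lies 19 mm behind it; z points along the fingers, y is the line along which they close (so a half turn about z gives the same grasp; the last joint's range is limited). The gripper opens to 85 mm and grips with 20 to 120 N. Pads are 22 mm wide; open, the fingers measure 114 mm over their backs; the gripper's body (76 mm by 85 mm) begins 54 mm behind the grasp point. The pads swing forward as they close: fully open they stand 13 mm farther back than shut.
Start: joints at [1.189, 0.22, 1.526, -0, 1.395, -0.126], TCP at [0.158, 0.605, 0.207] pointing down, gripper open.
Joint ranges: [-2.98, 2.98], [-0.91, 2.08], [0.09, 2.57], [-1.24, 4.39], [0.2, 2.65], [-2.68, 2.68]. Speed limits (rad/s): [2.57, 2.57, 3.01, 3.14, 3.14, 3.14].

INTERFACE

Orientations are given as [roll, pitch, yaw] about the fixed x, y, z axes, in that order (R = Rz(yaw) Ry(pitch) Rx(roll)).
In Python, from plant import movep, move_l, set_joints, gripper_to, hold, inverse_kinematics, observe, get_image, get_calibration, Unreachable, job_done gives the robot as it stands. Calls block until the motion is done:
- movep(position, orientation): joint-space move of the TCP to a pose.
- move_l(position, feed=0.15, rotation=None, max_force=None): straight line of the TCP; rotation=None keeps the orientation; feed is the mean speed in m/s. With max_force (N) it stops when the force on the tool has changed by that much, and returns True; else False.
- set_joints(angles): joint-space move.
- gripper_to(opening, f_grip=None): finger opening in m; f_grip is the grip in N (None keeps the last); returns when the fingers have stopped.
- hold(seconds).
- inverse_kinematics(position, orientation): joint angles nearest the present ones, or None.
- observe(): the state.
- get_image(name): name is "side" or "top"; returns (picture, depth): 420x560x3 uint8, red, green, blue; 420x560 float32, m along the optical axis (not along the pixel's ray), 0 where there is no reading.
- get_calibration(name): a dict with "intrinsics" (3x3 intrinsics, pixels), "world_from_camera" (4x4, takes a point from camera to world coordinates). Camera axes: x right, y down, z forward; pixel columns grow to the right and rows downward; lengths in m; the calibration is good to about 2 mm. A picture is of the moment at which its call begins. get_calibration takes no time and is no camera call.
A pose or a line that the arm cannot do raises Unreachable and nothing moves.
- job_done(): hands the job in; it is judged then, once.
The state is a dict: "time_s": time; "q": joint angles; "joint_velocities": joint speeds; "joint_torque": joint torques, N m; "eef_pos": TCP position; "tcp_rot": TCP orientation; "ft_force": force on the tool from outside, world axes, zero at the start; "torque": the same for the moment, N m; "opening": finger opening in m; "grasp_force": force on a finger pad.
Only numpy, scipy, OpenCV 4.12 (cv2) and the standard library are available. Lean on these libraries where they do the work, as an engineer would, in place of code of your own. Each camera call takes 0.05 s, during which the arm holds its last target. There are 200 camera calls.

## Working session

There is one attempt and no reset: what is moved stays moved. The work goes in short steps, each a Python script; the robot and the scene stay as the last script left them, time stands still between calls to the robot, and variables do not carry over. Pictures are saved under pics/ and viewed, at most 10 in all, crops included, and the job is handed in when it is done.

```bash
mkdir -p pics; python3 - <<'E'
from plant import *
import cv2,numpy as np
for n in("top","side"):
    im,d=get_image(n); np.savez(f"pics/{n}.npz",im=im,d=d); cv2.imwrite(f"pics/{n}0.png",im[:,:,::-1])
    c=get_calibration(n); print(n,np.round(c["intrinsics"],1).tolist(),np.round(c["world_from_camera"],3).tolist())
o=observe();print(o)
E
```

```text
top [[463.5, 0.0, 273.7], [0.0, 463.5, 212.5], [0.0, 0.0, 1.0]] [[0.013, -0.986, 0.167, 0.331], [-1.0, -0.014, -0.002, 0.138], [0.004, -0.167, -0.986, 1.345], [0.0, 0.0, 0.0, 1.0]]
side [[539.0, 0.0, 278.4], [0.0, 539.0, 212.7], [0.0, 0.0, 1.0]] [[0.973, -0.127, 0.193, 0.309], [-0.231, -0.536, 0.812, -0.8], [0.0, -0.835, -0.551, 0.718], [0.0, 0.0, 0.0, 1.0]]
{'time_s': 0.1, 'q': array([ 1.18891055e+00,  2.21172938e-01,  1.52755110e+00, -3.32200423e-05,
        1.39468531e+00, -1.26113206e-01]), 'joint_velocities': array([ 0.00205804, -0.00233167, -0.00306717,  0.00136611, -0.0013012 ,
       -0.00014869]), 'joint_torque': array([ 5.94127578e-04, -4.98248148e+01, -3.90539861e+01, -2.24109785e-04,
        5.81010565e-03,  2.89515560e-05]), 'eef_pos': array([0.15791375, 0.60408897, 0.20586398]), 'tcp_rot': array([-3.13978627e+00, -1.96066293e-04,  2.88582576e+00]), 'ft_force': array([ 0.24331191, -0.51476603,  0.51896168]), 'torque': array([-0.01937333,  0.00084153, -0.01919445]), 'grasp_force': 0.0, 'opening': 0.08540292886388881}
```

View pics/top0.png

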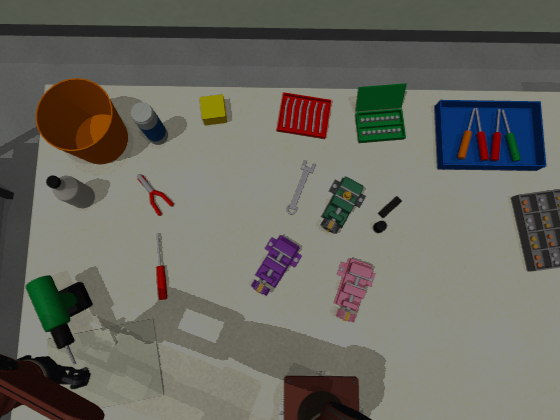

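View pics/side0.png

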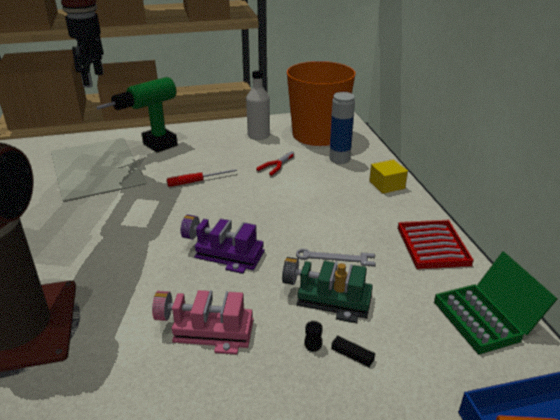

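Top view: three vices, green at (343,205), purple at (275,265) and pink at (354,288). The green one fits: it's the right colour, holds a brass bush at (347,196), has the wrench to its left (+y) and the pot and block to its right (-y). Its wheel is at about (330,226) in top and (290,271) in side. Next I'll measure it and confirm with a crop.

```bash
cat > h.py <<'E'
import numpy as np,cv2
from plant import *
def cloud(n,d):
    c=get_calibration(n);K=c["intrinsics"];T=np.array(c["world_from_camera"])
    v,u=np.mgrid[:420,:560]
    p=np.stack([(u-K[0][2])/K[0][0]*d,(v-K[1][2])/K[1][1]*d,d],-1)
    return p@T[:3,:3].T+T[:3,3]
E
python3 - <<'E'
from h import *
crops=[]
for n,(r0,r1,c0,c1) in dict(top=(165,245,305,385),side=(240,325,270,385)).items():
    z=np.load(f"pics/{n}.npz");im,d=z["im"],z["d"];P=cloud(n,d)
    crops.append(cv2.resize(im[r0:r1,c0:c1,::-1],(400,400),interpolation=cv2.INTER_CUBIC))
    sub=np.zeros(d.shape,bool);sub[r0:r1,c0:c1]=1
    hsv=cv2.cvtColor(im,cv2.COLOR_RGB2HSV);g=sub&(hsv[...,0]>60)&(hsv[...,0]<95)&(hsv[...,1]>80)&(d>0)
    pts=P[g]; print(n,"green",g.sum(),"z pct",np.percentile(pts[:,2],[1,50,99]).round(4))
    for lo,hi in((.02,.045),(.06,.078)):
        q=pts[(pts[:,2]>lo)&(pts[:,2]<hi)]
        print(lo,len(q),cv2.minAreaRect((q[:,:2]*1000).astype(np.float32)),np.median(q[:,2]))
    # wheel: non-green high points
    w=sub&~g&(P[...,2]>.066)&(P[...,2]<.1)&(d>0)
    k,L,S,C=cv2.connectedComponentsWithStats(w.astype(np.uint8))
    for i in range(1,k):
        if S[i,4]>5:
            q=P[L==i];print("hi",C[i].round(),S[i,4],q.mean(0).round(4),q.max(0).round(4),q.min(0).round(4),im[L==i].mean(0).round(),cv2.minAreaRect((q[:,:2]*1000).astype(np.float32)))
    b=sub&(hsv[...,0]>12)&(hsv[...,0]<28)&(hsv[...,1]>110)&(P[...,2]>.03)
    k,L,S,C=cv2.connectedComponentsWithStats(b.astype(np.uint8))
    for i in range(1,k):
        if S[i,4]>5:q=P[L==i];print("brass",C[i].round(),S[i,4],q.mean(0).round(4),q[:,2].max().round(4))
    t=P[165:245,305:330] if n=="top" else P[325:330,270:385]
    print("table z",np.median(t[...,2]))
cv2.imwrite("pics/crop.png",np.hstack(crops))
E
```

```text
top green 754 z pct [0.0214 0.0663 0.0755]
0.02 278 ((570.0068359375, -108.37931060791016), (162.10824584960938, 136.06707763671875), 62.280731201171875) 0.0305525804873803
0.06 439 ((587.1412353515625, -61.02898025512695), (59.75692367553711, 118.55193328857422), 61.25713348388672) 0.06968157724358859
hi [347. 195.] 138 [ 0.6006 -0.0684  0.0739] [ 0.629  -0.035   0.0937] [ 0.5744 -0.1001  0.0661] [98. 89. 65.] ((601.128173828125, -68.32747650146484), (56.36490249633789, 35.90279769897461), 61.46589660644531)
hi [330. 225.] 136 [ 0.5143 -0.0211  0.0743] [0.5339 0.0011 0.0822] [ 0.4956 -0.0436  0.0662] [68. 62. 49.] ((514.08056640625, -21.5280818939209), (45.19963455200195, 24.781490325927734), 58.76213836669922)
brass [347. 195.] 63 [ 0.5953 -0.0648  0.0954] 1.3446
brass [330. 225.] 31 [ 0.5129 -0.0199  0.0746] 0.0822
table z -0.00047286585796846303
side green 2066 z pct [0.0088 0.0358 0.074 ]
0.02 996 ((583.466796875, -65.9359359741211), (60.57514572143555, 155.42279052734375), 63.50761795043945) 0.031667628063690445
0.06 685 ((589.541015625, -65.48536682128906), (61.23299789428711, 116.63517761230469), 60.701942443847656) 0.07125902709047371
hi [290. 265.] 213 [ 0.5143 -0.0309  0.075 ] [ 0.5356 -0.0029  0.0836] [ 0.4972 -0.0472  0.066 ] [78. 73. 64.] ((515.5383911132812, -25.499401092529297), (42.27775955200195, 24.14577293395996), 63.45216751098633)
hi [305. 264.] 19 [ 0.5452 -0.0297  0.0696] [ 0.5575 -0.0205  0.0718] [ 0.5318 -0.0475  0.0673] [ 85. 100.  85.] ((541.970947265625, -32.14942169189453), (35.27433395385742, 10.856426239013672), 39.33884048461914)
hi [341. 271.] 346 [ 0.6019 -0.0696  0.0741] [ 0.6535 -0.0261  0.0926] [ 0.559  -0.1038  0.0661] [93. 87. 67.] ((605.0137939453125, -70.8438720703125), (60.17538070678711, 83.97271728515625), 61.22368240356445)
brass [291. 260.] 39 [ 0.5183 -0.023   0.0801] 0.0836
brass [340. 278.] 279 [ 0.5991 -0.0761  0.0626] 0.0926
table z 0.000545693927928248
```

View pics/crop.png

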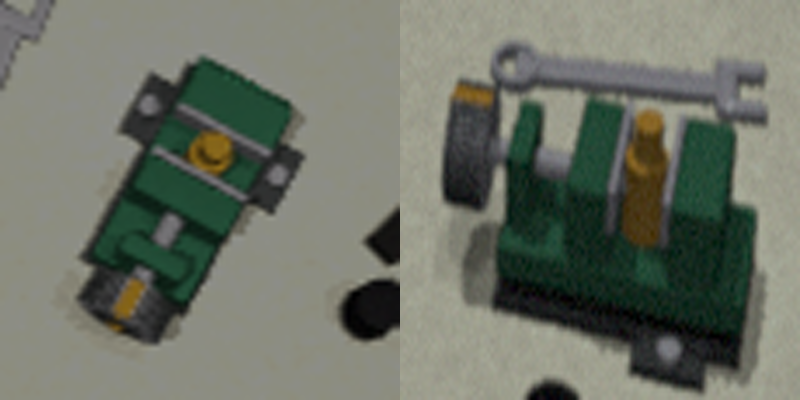

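The crop confirms it: green vice, brass bush between the jaws, wheel with its brass index bar near the top at crop (130,295), so the angle is near 0. The vice's yaw is about -0.506 and wheel_top is about (0.5145,-0.0225,0.08). I'll shut the gripper, move above the wheel and feel for it.

```bash
cat >> h.py <<'E'
YAW=-0.506; W=np.array([.5145,-.0225,.08])
X=np.array([np.cos(YAW),np.sin(YAW),0]);Y=np.array([-np.sin(YAW),np.cos(YAW),0])
def at(y,z,x=-.002): p=W+X*x+Y*y; p[2]=z; return p
E
python3 - <<'E'
from h import *
q=[(inverse_kinematics(at(0,.13),[np.pi,0,y]),y) for y in(YAW,YAW+np.pi)]
print(q)
gripper_to(0.0)
q=[a for a in q if a[0] is not None]; a=min(q,key=lambda a:abs(a[0][5]))
movep(at(-.012,.13),[np.pi,0,a[1]]); print(observe()["time_s"],a[1])
move_l(at(-.012,.092),feed=.08)
f0=observe()["ft_force"]
print(move_l(at(-.012,.070),feed=.02,max_force=2))
o=observe();print(o["time_s"],o["eef_pos"],o["ft_force"]-f0,o["opening"])
E
```

```text
[(array([-1.95726905e-01,  2.26580371e-02,  1.89263941e+00, -4.44089210e-16,
        1.22629521e+00,  1.88106942e+00]), -0.506), (array([-0.1957269 ,  0.02265804,  1.89263941,  0.        ,  1.22629521,
       -1.26052323]), 2.635592653589793)]
3.45 2.635592653589793
False
5.325 [ 0.50709731 -0.03208031  0.07018211] [0.10305192 0.9888324  0.88572299] -0.00023803281139755665
```

No clear contact at z=0.070, so I'll look.

```bash
python3 - <<'E'
from h import *
a=get_image("top")[0][170:270,270:390,::-1]; b=get_image("side")[0][190:310,240:384,::-1]
cv2.imwrite("pics/c2.png",np.hstack([cv2.resize(i,(400,400),interpolation=cv2.INTER_CUBIC) for i in(a,b)]))
o=observe();print(o["eef_pos"],o["ft_force"])
E
```

```text
[ 0.50705019 -0.03202868  0.07015333] [ 0.7001706  -0.45240693  0.30655994]
```

View pics/c2.png

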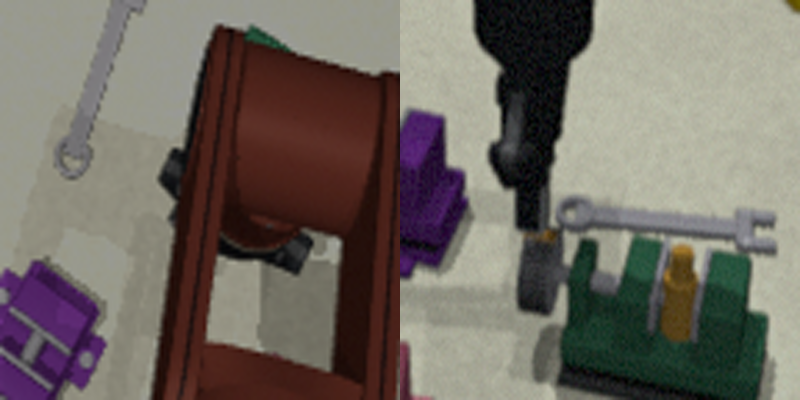

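```bash
python3 - <<'E'
from h import *
c=get_calibration("side");K=c["intrinsics"];T=np.linalg.inv(c["world_from_camera"])
def pr(p):
    q=K@(T@np.r_[p,1])[:3]; u=q[:2]/q[2]; return u.round(1),((u-[240,190])*[400/144,400/120]+[400,0]).round()
e=observe()["eef_pos"]
for n,p in dict(tcp=e,W=W,front=W-X*.011,rear=W+X*.011).items(): print(n,pr(p))
im,d=get_image("side");P=cloud("side",d)
# points of dark finger near tcp
m=(np.hypot(*(P[...,:2]-e[:2]).transpose(2,0,1))<.06)&(P[...,2]>.03)&(d>0)
for r in range(240,300,3):
    cs=np.where(m[r])[0]
    if len(cs): 
        q=P[r,cs]-W; print(r,[(int(cc),round(float(a@X)*1e3),round(float(a@Y)*1e3),round(float(a[2]+.08)*1e3)) for cc,a in zip(cs[::4],q[::4])])
E
```

```text
tcp (array([286.2, 267.7]), array([528., 259.]))
W (array([288.8, 259.9]), array([536., 233.]))
front (array([283.2, 259. ]), array([520., 230.]))
rear (array([294.5, 260.9]), array([551., 236.]))
240 [(273, -12, -66, 171), (277, -4, -67, 174), (281, 3, -69, 177), (288, 11, -50, 164), (292, 11, -21, 144)]
243 [(275, -12, -54, 156), (279, -3, -60, 163), (283, 5, -61, 164), (287, 11, -59, 164), (291, 10, -27, 142)]
246 [(277, -11, -44, 143), (281, -4, -43, 144), (285, 3, -42, 144), (289, 11, -42, 145), (293, 11, -12, 124)]
249 [(281, -11, -18, 117), (285, -2, -23, 123), (289, 7, -27, 127), (293, 10, -11, 116)]
252 [(281, -11, -17, 109), (285, -2, -22, 115), (289, 7, -26, 119), (293, 11, -11, 109)]
255 [(281, -11, -18, 103), (285, -1, -24, 109), (289, 6, -24, 111), (293, 10, -10, 101)]
258 [(281, -10, -19, 97), (285, -1, -24, 103), (289, 7, -26, 106), (293, 6, 10, 78), (297, 12, 14, 76)]
261 [(284, -10, 3, 73), (288, -1, -2, 79), (292, 6, 1, 78), (296, 13, 2, 79), (306, 30, 15, 72)]
264 [(284, -7, -10, 76), (288, 1, -9, 77), (292, 9, -9, 79), (296, 14, 2, 71), (305, 30, 8, 70), (309, 37
[... 623 characters left out ...]
 55), (317, 57, -6, 58)]
279 [(282, -7, -25, 52), (286, 2, -26, 55), (290, 9, -24, 55), (294, 14, -11, 45), (301, 29, -19, 55), (305, 37, -20, 58), (309, 40, 2, 40), (313, 45, 15, 31)]
282 [(282, -7, -22, 41), (286, 0, -21, 43), (290, 9, -22, 46), (294, 13, -10, 37), (302, 31, -18, 47), (306, 38, -17, 48), (310, 42, 3, 32), (314, 50, 3, 35)]
285 [(300, 27, -18, 39), (304, 35, -18, 41), (308, 40, -7, 33), (312, 47, -3, 32), (316, 56, -5, 35)]
288 [(299, 25, -18, 31), (303, 33, -18, 33), (307, 40, -13, 31), (311, 48, -15, 34), (315, 55, -11, 32)]
291 [(298, 26, -27, 31), (302, 34, -28, 34), (306, 41, -25, 33), (310, 48, -21, 32), (314, 55, -18, 30)]
294 [(305, 40, -31, 30), (311, 51, -28, 31)]
```

The side view shows the fingertip bottom at z≈0.09, still above the wheel, while the nominal TCP reads 0.070. The real tip therefore sits about 19 mm behind the reported point. I'll keep going down under the force guard.

```bash
python3 - <<'E'
from h import *
print(move_l(at(-.012,.045),feed=.015,max_force=2.5))
o=observe();print(o["time_s"],o["eef_pos"],o["ft_force"],o["opening"])
E
```

```text
True
6.5333 [ 0.50684259 -0.03202065  0.05359449] [0.17240108 0.19356323 3.40623676] 0.00017016447886811505
```

```bash
python3 - <<'E'
from h import *
def s(): o=observe();print(round(o["time_s"],2),o["eef_pos"].round(4),o["ft_force"].round(1))
move_l(at(-.012,.0515),feed=.02);s()
for y in(-.004,.004,.012,.020): print(move_l(at(y,.0515),feed=.06,max_force=25));s()
move_l(at(.02,.075),feed=.1)
move_l(at(-.015,.10),feed=.2);s()
a=get_image("top")[0][170:270,270:390,::-1]; b=get_image("side")[0][230:310,250:346,::-1]
cv2.imwrite("pics/c3.png",np.hstack([cv2.resize(i,(400,400),interpolation=cv2.INTER_CUBIC) for i in(a,b)]))
E
```

```text
6.78 [ 0.5069 -0.032   0.0519] [-1.8 -0.4  6.3]
False
7.07 [ 0.511  -0.0245  0.0522] [-3.   2.   6.9]
False
7.35 [ 0.5149 -0.0173  0.0522] [-1.3  2.4  7.4]
False
7.63 [ 0.5189 -0.0101  0.0521] [-1.6  3.6  7.2]
False
7.92 [ 0.5227 -0.0034  0.0516] [0.2 2.5 2.9]
8.67 [ 0.5054 -0.0352  0.0999] [-0.1  0.2 -0.7]
```

View pics/c3.png

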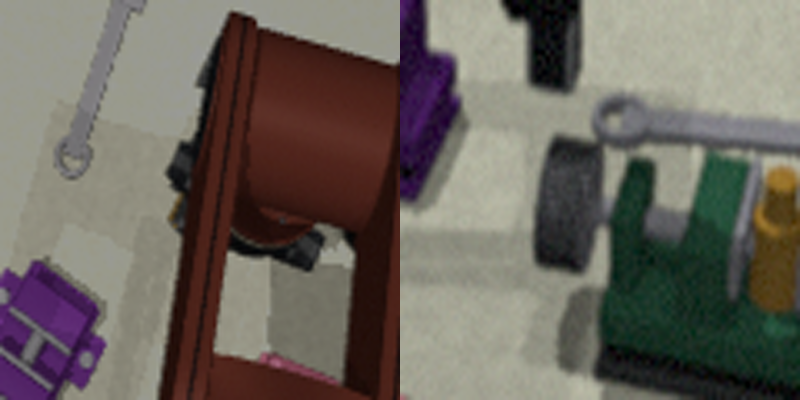

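The first stroke turned it the right way: the bar moved over to the +y side, seen at top crop (178,210), and it is gone from the side view. Force was about 7 N. I'll repeat strokes, tracking the bar and the jaw gap in the side view.

```bash
cat >> h.py <<'E'
def stroke(y0=-.020,y1=.020,z=.0512):
    move_l(at(y0,.066),feed=.15); move_l(at(y0,z),feed=.05); F=[]
    ys=np.linspace(y0,y1,5)[1:]
    for y in ys[1::2]:
        if move_l(at(y,z),feed=.07,max_force=25): print("force stop")
        F.append(observe()["ft_force"].round(1).tolist())
    move_l(at(y1+.004,.068),feed=.12)
    return F
def look(tag):
    im,d=get_image("side");P=cloud("side",d);h=cv2.cvtColor(im,cv2.COLOR_RGB2HSV)
    br=(h[...,0]>12)&(h[...,0]<28)&(h[...,1]>110)&(d>0)&(d<2)
    w=br.copy();w[:,:276]=0;w[:,300:]=0;w[:252]=0;w[292:]=0
    R=None
    if w.sum()>5: q=np.median(P[w],0)-W; R=round(float(np.arctan2(q@Y,q[2]+.026)),2)
    b=br.copy();b[:,:320]=0;b[:,362:]=0;b[:255]=0;b[320:]=0
    q=np.median(P[b],0)
    # pale jaw plate / green moving jaw: mean along-screw position of moving jaw's top
    g=(h[...,0]>60)&(h[...,0]<95)&(h[...,1]>80)&(d>0);s=(P-W)@X
    g&=(P[...,2]>.066)&(P[...,2]<.076)&(s>.045)&(s<.092)&(abs((P-W)@Y)<.04)
    print(tag,"t",round(observe()["time_s"],1),"bar",R,int(w.sum()),"bush",q.round(4),"jaw",round(float(s[g].mean())*1e3,2),flush=True)
E
python3 - <<'E'
from h import *
z=np.load("pics/side.npz");g0=get_image
import h; h.get_image=lambda n:(z["im"],z["d"]); look("start"); h.get_image=g0
look("now")
for i in range(4):
    F=stroke(); look(i+2); print(F)
E
```

```text
start t 8.8 bar 0.06 39 bush [ 0.5984 -0.0767  0.0647] jaw 72.34
now t 8.8 bar None 0 bush [ 0.5988 -0.0771  0.0641] jaw 71.36
2 t 10.8 bar None 0 bush [ 0.5991 -0.0771  0.0634] jaw 70.58
[[-2.8, 3.1, 7.8], [1.2, 2.9, 2.4]]
3 t 12.9 bar -1.64 43 bush [ 0.5987 -0.0773  0.0634] jaw 69.43
[[-2.5, 3.4, 7.3], [0.6, 2.9, 3.0]]
4 t 15.1 bar 0.03 38 bush [ 0.5987 -0.0775  0.0634] jaw 68.64
[[-1.8, 1.9, 8.5], [0.6, 3.4, 3.4]]
5 t 17.1 bar None 0 bush [ 0.5991 -0.0771  0.0632] jaw 67.31
[[-3.2, 1.9, 7.5], [1.0, 2.7, 3.3]]
```

One full turn done after 4 strokes, about 1.65 rad each. The bar is back near the top and the jaw has opened 3.7 mm. Four more strokes should give about 14.5 rad.

```bash
python3 - <<'E'
from h import *
for i in range(4):
    F=stroke(); look(i+6); print(F)
move_l(at(-.02,.15),feed=.15); look("end")
a=get_image("side")[0][230:330,250:390,::-1]; cv2.imwrite("pics/c4.png",cv2.resize(a,(700,500),interpolation=cv2.INTER_CUBIC))
E
```

```text
6 t 19.2 bar None 0 bush [ 0.5988 -0.0774  0.0629] jaw 66.13
[[-2.4, 2.6, 8.2], [0.4, 4.0, 3.5]]
7 t 21.4 bar -1.38 45 bush [ 0.5992 -0.0769  0.0631] jaw 65.33
[[-1.7, 3.2, 8.0], [0.8, 3.4, 3.3]]
8 t 23.4 bar 0.19 22 bush [ 0.5989 -0.0771  0.0632] jaw 64.33
[[-1.6, 2.2, 7.5], [1.0, 3.1, 3.4]]
9 t 25.6 bar None 1 bush [ 0.5989 -0.0771  0.0635] jaw 63.12
[[-2.7, 4.0, 6.6], [1.0, 3.1, 3.3]]
end t 26.4 bar None 0 bush [ 0.599  -0.077   0.0635] jaw 63.0
```

View pics/c4.png

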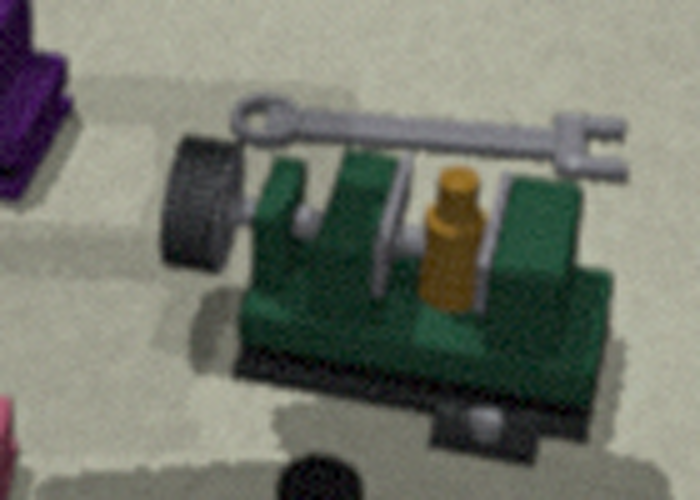

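The jaw has opened about 9.3 mm (roughly 14.5 rad). The bush stands upright at crop (457,240), unmoved, and the hand is clear. Handing in.

```bash
python3 -c "
from plant import *
hold(.3);print(job_done())"
```

```text
the job is handed in; nothing more can be done
None
```

I backed the vice wheel off by about 2.3 turns (roughly 14.5 rad, estimated from the index bar and jaw opening) in nine light strokes; the bush is still standing between the jaws, the hand is clear, and the job is handed in, though no verdict came back.

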